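Trip the recessed paddle latch of the sanding chest and raise its lid

ROBOT

A 6-joint arm with a two-finger parallel gripper is mounted at the origin on the work surface. World frame = base frame: x ahead of the robot, y to its left, z up, the work surface at z = 0. Lengths are in mm, angles in rad, forces in N, time in s.
With the tool pointing down it reaches from about 350 to 850 mm from the base axis. Payload 8.1 kg.
Tool frame: the origin (TCP) lies at the centre of the arm's flange, where the gripper is bolted on; the fingertips stand 186 mm ahead of it and the grasp point (between the pads) lies 167 mm ahead of it; z points along the fingers, y is the line along which they close (so a half turn about z gives the same grasp; the last joint's range is limited). The gripper opens to 93 mm and grips with 3 to 60 N. Pads are 15 mm wide; open, the fingers measure 128 mm over their backs; the gripper's body (75 mm by 188 mm) begins 65 mm behind the grasp point.
Start: joints at [-1.277, 0.13, 1.488, -0, 1.523, -0.085], TCP at [221.904, -557.463, 404.735] pointing down, gripper open.
Joint ranges: [-2.96, 2.96], [-0.89, 2.26], [0.02, 2.5], [-1.34, 4.48], [0, 2.73], [-2.66, 2.66]. Speed limits (rad/s): [2.39, 2.39, 2.79, 3.14, 3.14, 3.14].

INTERFACE

Orientations are given as a unit quaternion [x, y, z, w].
In Python, from station import state, grab_frame, sign_off, find_in, mark_of gives the robot as it stands.
- The arm moves only by the shell command python3 -m creep 'ROWS'. ROWS is JSON, a list that holds one entry, the list of rows, each a list of 5 numbers: the shift along the world's x, y, z in cm, then the turn about the world's z in rad, then the opening, from 0 (shut) to 1 (fully open). A call has 1 to 20 rows; each row shifts and turns the commanded pose from where the row before left it; what a row does not reach is not made up. A row lasts 1/8 s, in which the tool goes at most 62.5 mm and 10.7 degrees, less where a joint would pass 70% of its speed; a pose out of reach is approached as far as the arm can. A call with a gripper value outside its range is refused whole. The fingers move at their own pace and stop on an object; the grip force is fixed at half the most. Time passes only in rows, so rows that do not move let the fingers close. It gives the time, the measured TCP pose, the force, the opening and the grip force at its end, in the units of the state.
- state(): the state, without advancing time (a new reading comes with each control period).
- grab_frame(name): name is "scene" or "side" or "wrist"; returns a dict with "pixels" (384x512x3 uint8, red, green, blue), "depth" (384x512 float32, mm along the optical axis (not along the pixel's ray), 0 where there is no reading), "vertical_fov" (degrees; the focal length in pixels is half the picture's height over the tangent of half this angle, whatever the lens; pixels are square), "cx", "cy" (the principal point, pixels), "extrinsics" (4x4, takes a point from camera to world coordinates); the wrist camera has in their place "mount" (4x4, takes a point from camera to tool coordinates, whose origin is the TCP and whose axes are the flange's). Camera axes: x right, y down, z forward; pixel columns grow to the right and rows downward; lengths in mm; the calibration is good to about 2 mm. The wrist camera is an equidistant fisheye: a pixel r from the principal point sees the ray r / f radians off the axis. A picture is of the moment at which its call begins: read the wrist's pose just before it.
- sign_off(): hands the job in; it is judged then, once.
Trained networks look in the newest picture that a camera, given by its name, has taken for a name from the list of things; names that differ only in an ending like _2 or _b are one class to them, and where a whole thing is asked for, a point or a joint stands for the part that bears it (a point fixed in the world has none). Each returns a list of dicts, best first, with "confidence" (0 to 1); they miss things now and then, are a little off and sometimes report something else, mostly with a low value. They report only what shows in the picture. A call takes as long as a camera call.
- find_in(camera, thing): "point" ([x, y, z] in mm, in world coordinates, good to about 4 mm: the middle of the surface that is visible of it).
- mark_of(camera, thing): "point" ([x, y, z] in mm, in world coordinates, good to about 4 mm: a listed point, or the origin of a listed thing).
The state is a dict: "time": time; "joints": joint angles; "joint_vel": joint speeds; "joint_efforts": joint torques, N m; "ee_pos": TCP position; "tcp_rot": TCP orientation; "ft_force": force on the tool from outside, world axes, zero at the start; "moment": the same for the moment, N m; "grip_width": finger opening in mm; "gripper_force": force on a finger pad.
Only numpy, scipy, OpenCV 4.12 (cv2) and the standard library are available. Lean on these libraries where they do the work, as an engineer would, in place of code of your own. Each camera call takes 0.05 s, during which the arm holds its last target. There are 200 camera calls.

TASK

Open the grey sanding chest on the bench: hook the green recessed paddle in its lid and pull it up so that the latch lets go while you start raising the lid, then raise the lid until it stands upright by itself and let go, so that the paddle springs back. Leave the sander, the tin and the cork block where they are.

Things in the scene. Friction and masses are not known exactly. Their poses are not given: they have to be found in the camera images.
- chest: Grey chest fixed to the bench, 220 deep (its x) x 300 wide (its y) x 110 mm high without the lid, walls 6 mm. Origin: centre of its underside; its -x side is the front and faces roughly to the robot's right (yaw 1.4 to 1.95). The shut lid is a shell 30 mm high on the rim (top at z = 140 mm). Latched at the start.
- lid (a joint): Angle of the lid, rad: 0 shut, grows as it opens upward about the far hinge, stop at 1.65; upright is about 1.57. Lid about 0.6 kg; its stiff friction hinge holds it at any angle; raising it takes 5 to 12 N at the front. While latched it has about 0.02 rad of play.
- paddle (a joint): Angle of the green paddle to the lid, rad: 0 at rest, grows as its front edge is pulled up, stop at 0.55. The latch lets go at about 0.3. A spring returns it (3 N at the free edge at first, 8 N at the stop). Plate 63 long x 90 wide x 5 mm, hinged at its far end; at rest it slopes up 0.26 rad towards the front.
- lid_hinge (a point): Middle of the lid's hinge line (parallel to the chest's y): at x = +110, z = +110 mm in the chest's frame. Its axes turn with the lid; lid shut they are the chest's.
- lid_front (a point): Middle of the lower front edge of the lid's black lip (270 wide, 10 mm high, 14 mm proud of the lid), 234 mm from the hinge line; moves with the lid. At x = -124, z = 110 mm in the chest's frame when shut. A lid left ajar can be raised from below here, best 80 to 120 mm to one side of the middle.
- dish (a point): Middle of the floor of the black open-topped dish sunk into the lid, 48 mm below the lid's top; inside 100 wide (y), 102 long (x). Its front wall is cut down to 10 mm above the lid's lower edge, 20 below its top. It moves with the lid, hangs 22 mm below the lid's lower edge; a steel latch arm hangs 62 mm to either side of the middle, 57 mm down.
- paddle_axis (a point): Middle of the paddle's own hinge axis (parallel to the chest's y), on the lid; at x = +5, z = +118 mm in the chest's frame when the lid is shut.
- paddle_edge (a point): Middle of the paddle's free front edge (mid-thickness), moving with it; at rest at about x = -56, z = 134 mm in the chest's frame. In front of it the dish is open for 37 mm, below it lie 40 mm of free depth: room for a tilted fingertip, pointing down and towards the hinge side, to hook under it.
- sander: Bystander: orbital sander standing on its round 110 mm pad, 112 mm high, with a black and green spout reaching 150 mm along its +x. Origin: centre of its underside.
- tin: Bystander: tin 80 mm in diameter, 120 mm high. Origin: centre of its underside.
- block: Bystander: cork sanding block 110 x 65 x 50 mm. Origin: centre of its underside.

How it is judged:
By the outcome, as a careful person would: the job done as asked, in the order asked, and still so for the second after the job is handed in, with the robot touching nothing.
It also fails if it takes over 51 s, if anything falls off the work surface, if the arm or the gripper's body presses on something with over 40 N, if the wrist force passes 120 N, or if a joint passes its speed limit or range.

## Working session

There is one attempt and no reset: what is moved stays moved. The work goes in short steps, Python scripts to look and compute and a shell command to move; the robot and the scene stay as the last step left them, time stands still between calls to the robot, and variables do not carry over. Pictures are saved under pics/ and viewed, at most 10 in all, crops included, and the job is handed in when it is done.

```bash
ls; mkdir -p pics; python3 - <<'E'
from station import *
import cv2
s=state();print(s['time'],s['ee_pos'],s['tcp_rot'],s['grip_width'],s['ft_force'])
for c in("scene","side"):
    f=grab_frame(c);cv2.imwrite(f"pics/{c}0.png",f["pixels"][:,:,::-1])
    for t in("chest","lid_hinge","lid_front","dish","paddle_axis","paddle_edge","sander","tin","block"):
        print(c,t,[(d['confidence'],[round(v) for v in d['point']]) for d in mark_of(c,t)[:2]])
E
```

```text
pics
0.0 [ 221.840453   -557.25006483  403.67638579] [ 9.82116517e-01  1.88271921e-01 -9.35562999e-05 -9.06563594e-04] 92.79237618669696 [ 0.00507326 -0.42856824  0.3929706 ]
scene chest [(0.85, [574, -24, -2])]
scene lid_hinge [(0.56, [544, 84, 112])]
scene lid_front [(0.77, [613, -145, 114]), (0.65, [541, 84, 110])]
scene dish [(0.59, [588, -68, 89])]
scene paddle_axis [(0.61, [577, -24, 123])]
scene paddle_edge [(0.56, [588, -77, 131])]
scene sander [(0.73, [492, 198, 0])]
scene tin [(0.95, [627, 257, 2])]
scene block [(0.55, [678, -270, -2])]
side chest [(0.62, [578, -22, 2])]
side lid_hinge [(0.7, [540, 85, 109])]
side lid_front [(0.89, [618, -135, 113]), (0.73, [596, -78, 134])]
side dish [(0.93, [588, -65, 92])]
side paddle_axis [(0.86, [573, -15, 119])]
side paddle_edge [(0.73, [593, -78, 133])]
side sander [(0.83, [490, 201, -1]), (0.27, [541, 83, 110])]
side tin [(0.95, [628, 258, -4])]
side block [(0.81, [677, -269, 1])]
```

View pics/scene0.png

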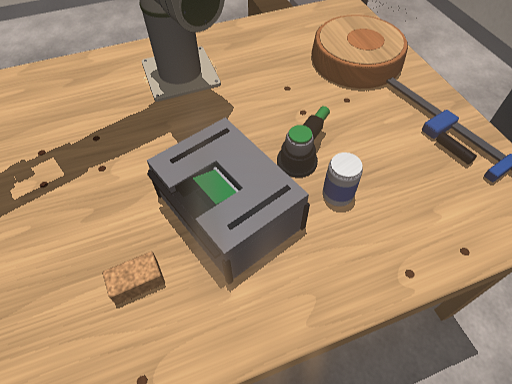

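View pics/side0.png

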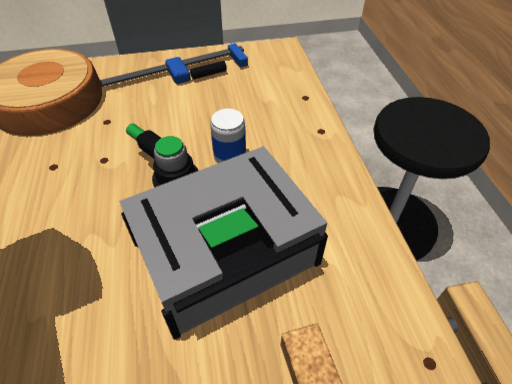

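The scene picture shows the chest in the middle (lid about 150-305, 120-285), with the green paddle at (213,185) and its front facing lower left towards the cork block. In the side picture the paddle is at (230,228) and the dish notch opens towards the lower right. The marks from both cameras agree: chest at about (575,-22), yaw about 1.885. Next I go above the dish gap with the fingers shut and the closing line along the chest's y.

```bash
python3 -m creep '[[[3.1,3.9,0,0.125,0],[3.1,3.9,0,0.125,0],[3.1,3.9,0,0.125,0],[3.1,3.9,0,0.125,0],[3.1,3.9,0,0.125,0],[3.1,3.9,0,0.125,0],[3.1,3.9,0,0.125,0],[3.1,3.9,0,0.125,0],[3.1,3.9,0,0.125,0],[3.1,3.9,0,0.125,0],[3.2,3.9,0,0.125,0],[3.2,3.9,0,0.125,0],[0,0,-3,0,0],[0,0,0,0,0]]]'
cat > h.py <<'E'
from station import *
import numpy as np
from scipy.spatial.transform import Rotation as R
yaw=1.885; C=np.array([575.,-22.,0])
def fr(p,C=C,yaw=yaw): return R.from_euler('z',-yaw).apply(np.array(p)-C)
def rep():
    s=state(); q=R.from_quat(s['tcp_rot']); tip=np.array(s['ee_pos'])+q.apply([0,0,186])
    print('t',round(s['time'],2),'tcp',np.round(s['ee_pos'],1),'tip chest',np.round(fr(tip),1),'toolz',np.round(q.apply([0,0,1]),3),'yang',round(float(np.arctan2(*q.apply([0,1,0])[[1,0]])),3),'F',np.round(s['ft_force'],1),'w',round(s['grip_width'],1))
def marks(c,names):
    f=grab_frame(c)
    for t in names: print(c,t,[(d['confidence'],np.round(d['point']).astype(int).tolist(),np.round(fr(d['point'])).astype(int).tolist()) for d in mark_of(c,t)[:2]])
    return f
E
python3 - <<'E'
from h import *
import cv2
rep()
for c in("wrist","side","scene"):
    f=marks(c,("lid_hinge","lid_front","paddle_axis","paddle_edge","dish","chest"))
    if c=="wrist":cv2.imwrite("pics/w1.png",f["pixels"][:,:,::-1])
E
```

```text
time: 2.75
ee_pos: [595.2, -88.7, 371.8]
tcp_rot: [0.59, 0.807, -0.001, -0.003]
ft_force: [-0.3, 0.7, 0.4]
grip_width: 0.8
gripper_force: 0.0
t 2.75 tcp [595.2 -88.7 371.8] tip chest [-69.2   2.2 185.8] toolz [-0.005  0.001 -1.   ] yang 0.309 F [-0.3  0.7  0.4] w 0.8
wrist lid_hinge []
wrist lid_front []
wrist paddle_axis [(0.84, [576, -17, 116], [4, -2, 116])]
wrist paddle_edge [(0.87, [595, -72, 131], [-54, -3, 131])]
wrist dish [(0.46, [593, -74, 133], [-55, -1, 133])]
wrist chest []
side lid_hinge []
side lid_front [(0.8, [617, -138, 111], [-123, -5, 111])]
side paddle_axis [(0.78, [573, -16, 122], [6, 0, 122]), (0.34, [575, -24, 3], [-2, 0, 3])]
side paddle_edge [(0.69, [595, -76, 132], [-58, -2, 132])]
side dish [(0.55, [586, -67, 91], [-46, 3, 91])]
side chest [(0.8, [579, -25, 1], [-4, -3, 1])]
scene lid_hinge [(0.64, [544, 86, 109], [113, -4, 109])]
scene lid_front [(0.57, [615, -143, 112], [-127, 0, 112])]
scene paddle_axis [(0.56, [577, -24, 122], [-3, -1, 122])]
scene paddle_edge [(0.77, [591, -75, 130], [-56, 1, 130])]
scene dish [(0.73, [590, -70, 88], [-50, 0, 88]), (0.46, [577, -23, 122], [-2, -2, 122])]
scene chest [(0.83, [575, -23, 0], [-1, 0, 0])]
```

```bash
python3 -m creep '[[[0.2,-0.7,0,0,0],[0,0,-2,0,0],[0,0,-1.5,0,0],[0,0,-1,0,0],[0,0,-1,0,0],[0,0,-1,0,0],[0,0,-1,0,0],[0,0,0,0,0]]]'
python3 - <<'E'
from h import *
import cv2
rep(); f=grab_frame("side");cv2.imwrite("pics/s2.png",cv2.resize(f["pixels"][100:340,80:400,::-1],None,fx=2,fy=2))
E
```

```text
time: 4.8
ee_pos: [597.5, -96.4, 298.6]
tcp_rot: [0.59, 0.807, -0.0, -0.001]
ft_force: [-0.6, 0.2, 0.3]
grip_width: 0.3
gripper_force: 0.0
t 4.8 tcp [597.5 -96.4 298.6] tip chest [-77.5   1.8 112.6] toolz [-0.002  0.    -1.   ] yang 0.308 F [-0.6  0.2  0.3] w 0.3
```

View pics/s2.png

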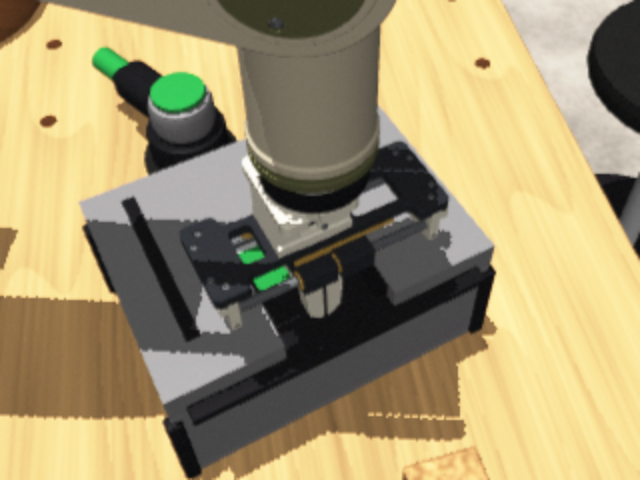

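```bash
python3 -m creep '[[[0,0,-0.6,0,0],[-0.15,0.5,0,0,0],[-0.15,0.5,0,0,0],[-0.1,0.2,0,0,0],[0,0,0,0,0]]]' >/dev/null
python3 -c "
from h import *
rep()"
python3 -m creep '[[[-0.1,0.2,0,0,0],[-0.1,0.2,0,0,0],[0,0,0,0,0]]]' >/dev/null
python3 -c "
from h import *
rep();marks('side',['paddle_edge','lid_front'])"
```

```text
t 5.47 tcp [594.2 -84.8 294.2] tip chest [-66.    0.9 108.2] toolz [ 0.002 -0.002 -1.   ] yang 0.308 F [ 2.3 -3.6 -2.3] w 0.8
t 5.85 tcp [593.2 -83.2 296. ] tip chest [-65.3   0.8 110.1] toolz [ 0.006 -0.006 -1.   ] yang 0.307 F [  6.  -16.2   1.7] w 0.9
side paddle_edge []
side lid_front [(0.61, [615, -138, 114], [-123, -2, 114])]
```

```bash
python3 -m creep '[[[-0.05,0.15,0.4,0,0],[-0.05,0.15,0.4,0,0],[-0.05,0.2,0.4,0,0],[0,0,0,0,0]]]' >/dev/null
python3 -c "
from h import *
rep();marks('side',['paddle_edge','lid_front'])"
python3 -m creep '[[[-0.05,0.2,0.4,0,0],[-0.05,0.2,0.4,0,0],[0,0,0,0,0]]]' >/dev/null
python3 - <<'E'
from h import *
import cv2
rep(); f=marks('side',['paddle_edge','lid_front'])
cv2.imwrite("pics/s3.png",cv2.resize(f["pixels"][100:340,80:400,::-1],None,fx=2,fy=2))
E
```

```text
t 6.5 tcp [591.7 -78.4 308.6] tip chest [-60.4   0.7 122.6] toolz [ 0.007 -0.007 -1.   ] yang 0.306 F [  5.8 -17.7   3. ] w 0.6
side paddle_edge [(0.79, [590, -72, 146], [-52, 1, 146])]
side lid_front [(0.83, [618, -136, 114], [-122, -6, 114])]
t 7.03 tcp [590.5 -74.  316.3] tip chest [-55.7   0.7 130.3] toolz [ 0.006 -0.006 -1.   ] yang 0.307 F [  5.2 -15.5   2.4] w 0.6
side paddle_edge [(0.59, [592, -67, 153], [-48, -3, 153])]
side lid_front [(0.97, [614, -136, 113], [-120, -2, 113])]
```

View pics/s3.png

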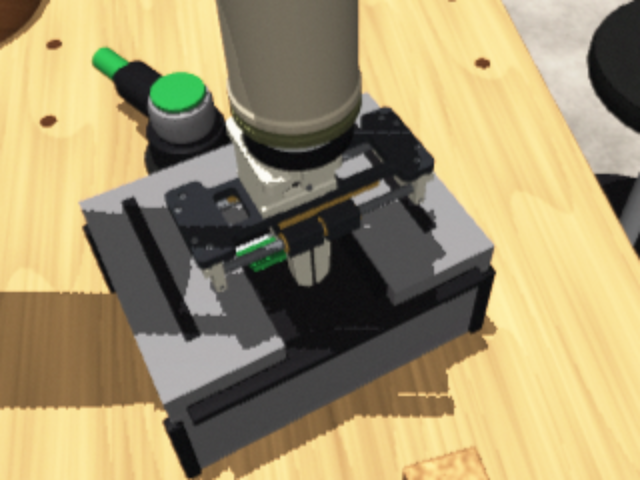

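```bash
python3 -m creep '[[[-0.1,0.35,0.3,0,0],[-0.1,0.35,0.3,0,0],[-0.1,0.3,0.3,0,0],[-0.1,0.3,0.3,0,0],[0,0,0,0,0]]]' >/dev/null
python3 -c "
from h import *
rep();marks('side',['paddle_edge','lid_front'])"
python3 -m creep '[[[-0.1,0.3,0.4,0,0],[-0.1,0.3,0.4,0,0],[0,0,0,0,0]]]' >/dev/null
python3 - <<'E'
from h import *
rep(); f=marks('side',['paddle_edge','lid_front'])
E
```

```text
t 7.8 tcp [587.2 -64.3 329.5] tip chest [-46.8   0.6 143.5] toolz [ 0.009 -0.013 -1.   ] yang 0.304 F [  8.1 -33.7   4.9] w 0.5
side paddle_edge [(0.47, [586, -58, 164], [-38, 0, 164])]
side lid_front [(0.56, [617, -138, 120], [-123, -4, 120]), (0.42, [586, -61, 165], [-40, 1, 165])]
t 8.32 tcp [585.6 -59.7 339. ] tip chest [-42.6   0.4 153. ] toolz [ 0.012 -0.016 -1.   ] yang 0.303 F [  7.2 -39.6  10.8] w 0.5
side paddle_edge [(0.56, [586, -59, 173], [-38, 0, 173])]
side lid_front [(0.87, [615, -137, 136], [-121, -2, 136])]
```

```bash
python3 -m creep '[[[0,0,0.6,0,0],[0,0.1,0.7,0,0],[-0.1,0.2,0.7,0,0],[-0.1,0.2,0.7,0,0],[0,0,0,0,0]]]' >/dev/null
python3 -c "
from h import *
rep();marks('side',['paddle_edge','lid_front'])"
```

```text
t 9.1 tcp [582.4 -49.5 362.9] tip chest [-29.6   0.7 176.9] toolz [ 0.006 -0.005 -1.   ] yang 0.306 F [  4.9 -12.2   2.5] w 0.2
side paddle_edge [(0.74, [583, -46, 198], [-25, -1, 198])]
side lid_front [(0.95, [614, -126, 176], [-111, -4, 176])]
```

```bash
python3 -m creep '[[[-0.15,0.45,0.6,0,0],[-0.15,0.45,0.6,0,0],[-0.15,0.45,0.5,0,0],[-0.15,0.5,0.5,0,0],[-0.15,0.5,0.4,0,0],[-0.15,0.5,0.4,0,0],[0,0,0,0,0]]]' >/dev/null
python3 -c "
from h import *
rep();marks('side',['paddle_edge','lid_front'])"
python3 -m creep '[[[-0.15,0.5,0.4,0,0],[-0.15,0.5,0.4,0,0],[-0.15,0.5,0.3,0,0],[-0.15,0.5,0.3,0,0],[0,0,0,0,0]]]' >/dev/null
python3 - <<'E'
from h import *
import cv2
rep(); f=marks('side',['paddle_edge','lid_front'])
cv2.imwrite("pics/s4.png",cv2.resize(f["pixels"][60:340,80:400,::-1],None,fx=2,fy=2))
E
```

```text
t 10.12 tcp [573.5 -21.5 394.4] tip chest [ -0.7   0.4 208.4] toolz [ 0.007 -0.007 -1.   ] yang 0.306 F [  3.3 -16.1   9.7] w 0.3
side paddle_edge [(0.76, [572, -13, 227], [10, 0, 227])]
side lid_front []
t 10.9 tcp [567.3  -1.6 408.9] tip chest [ 20.1   0.  222.9] toolz [ 0.008 -0.007 -1.   ] yang 0.306 F [  3.5 -16.2  13. ] w 0.4
side paddle_edge [(0.75, [570, 4, 245], [27, -3, 245])]
side lid_front [(0.86, [601, -83, 264], [-66, -6, 264])]
```

View pics/s4.png

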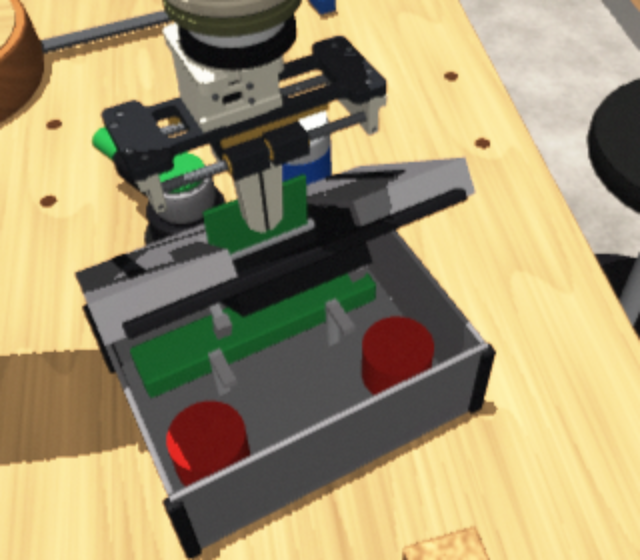

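The lid now stands at about 0.72 rad with the hooked paddle (230-305, 180-240) up and the chest interior visible. I withdraw, check that the lid holds, then push the lip from in front, to the far side.

```bash
python3 -m creep '[[[0.3,-0.9,0,0,0],[0.3,-0.9,0,0,0],[0.3,-0.9,0,0,0],[0,0,2,0,0],[0,0,3,0,0],[0,0,3,0,0],[0,0,2,0,0],[3,-1.6,0,0,0],[3,-1.6,0,0,0],[3,-1.6,0,0,0],[2.5,-1.5,0,0,0],[0,0,0,0,0],[0,0,0,0,0]]]' >/dev/null
python3 - <<'E'
from h import *
import cv2
rep(); f=marks('side',['paddle_edge','lid_front']);f=marks('scene',['paddle_edge','lid_front'])
cv2.imwrite("pics/s5.png",f["pixels"][:,:,::-1])
E
```

```text
t 12.68 tcp [690.1 -88.4 504.8] tip chest [-98.6 -88.9 318.8] toolz [-0.     0.001 -1.   ] yang 0.308 F [-0.6  0.4  1.4] w 0.4
side paddle_edge [(0.96, [576, -24, 232], [-2, 0, 232])]
side lid_front [(0.75, [600, -84, 264], [-66, -5, 264])]
scene paddle_edge [(0.35, [630, 257, 0], [248, -139, 0]), (0.15, [490, 199, 0], [236, 13, 0])]
scene lid_front []
```

View pics/s5.png

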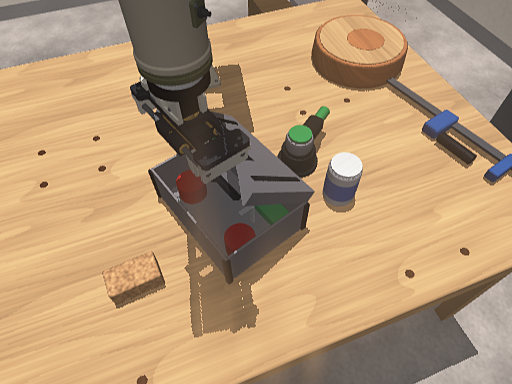

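The lid stays at 0.72 rad in this view, with its edge around (245-310, 150-200), and the bystanders are untouched. Next I descend in front of the lip and push.

```bash
python3 -m creep '[[[0,0,-2.5,0,0],[0,0,-2.5,0,0],[0,0,-2.5,0,0],[-0.3,0.9,0,0,0],[-0.3,0.9,0,0,0],[-0.2,0.6,0,0,0],[-0.2,0.6,0.4,0,0],[0,0,0,0,0]]]' >/dev/null
python3 -c "
from h import *
rep()"
python3 -m creep '[[[-0.2,0.7,0.6,0,0],[-0.2,0.7,0.6,0,0],[-0.2,0.7,0.6,0,0],[-0.2,0.7,0.6,0,0],[-0.25,0.7,0.6,0,0],[-0.25,0.7,0.6,0,0],[0,0,0,0,0]]]' >/dev/null
python3 -c "
from h import *
rep(); f=marks('side',['paddle_edge','lid_front'])
"
```

```text
t 13.97 tcp [680.7 -60.9 438.8] tip chest [-71.2 -89.6 252.8] toolz [ 0.008 -0.006 -1.   ] yang 0.306 F [ -0.  -12.4   7.4] w 0.3
t 14.85 tcp [667.5 -18.3 475.5] tip chest [-26.4 -90.4 289.5] toolz [ 0.009 -0.005 -1.   ] yang 0.306 F [ 1.5 -9.9  6.5] w 0.2
side paddle_edge []
side lid_front [(0.31, [677, -268, 0], [-265, -21, 0])]
```

```bash
python3 -m creep '[[[-0.25,0.75,0.4,0,0],[-0.25,0.75,0.4,0,0],[-0.25,0.75,0.4,0,0],[-0.25,0.75,0.3,0,0],[-0.25,0.75,0.3,0,0],[-0.25,0.75,0.3,0,0],[-0.25,0.75,0.2,0,0],[-0.25,0.75,0.2,0,0],[-0.25,0.75,0.2,0,0],[-0.25,0.75,0.2,0,0],[0,0,0,0,0]]]' >/dev/null
python3 -c "
from h import *
rep(); f=marks('side',['paddle_edge','lid_front','lid_hinge'])
"
python3 -m creep '[[[-0.25,0.75,0.1,0,0],[-0.25,0.75,0.1,0,0],[-0.25,0.75,0.1,0,0],[-0.25,0.75,0.1,0,0],[-0.2,0.6,0,0,0],[0,0,0,0,0]]]' >/dev/null
python3 - <<'E'
from h import *
import cv2
rep(); f=marks('side',['paddle_edge','lid_front','lid_hinge']);
cv2.imwrite("pics/s6.png",f["pixels"][:,:,::-1])
E
```

```text
t 16.38 tcp [642.3  58.6 501.8] tip chest [ 55.5 -89.7 315.8] toolz [ 0.005 -0.    -1.   ] yang 0.309 F [ 0.9 -0.9  1.4] w 0.2
side paddle_edge []
side lid_front [(0.84, [561, 44, 344], [67, -7, 344])]
side lid_hinge [(0.81, [542, 86, 112], [113, -2, 112])]
t 17.32 tcp [630.   95.  502.4] tip chest [ 94.5 -88.3 316.4] toolz [-0.001  0.001 -1.   ] yang 0.309 F [-0.6 -0.7 -0. ] w -0.1
side paddle_edge []
side lid_front [(0.91, [546, 83, 346], [109, -5, 346])]
side lid_hinge [(0.89, [542, 85, 111], [112, -1, 111])]
```

View pics/s6.png

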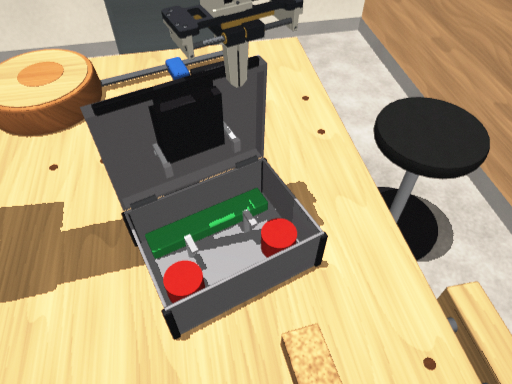

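The lid stands nearly upright, with its top edge from (90,105) to (265,62) and the finger at (236,75) in front of the lip. One more small push, then I withdraw and check.

```bash
python3 -m creep '[[[-0.15,0.5,0,0,0],[-0.15,0.4,0,0,0],[0,0,0,0,0]]]' |grep -A0 -E "ee_pos|force"
python3 -c "
from h import *
rep()"
python3 -m creep '[[[0.5,-1.5,0,0,0],[1,-3,0,0,0],[1.5,-4,0,0,0],[1.5,-4,1,0,0],[1.5,-4,1,0,0],[1.5,-4,1,0,0],[1.5,-4,1,0,0],[0,0,0,0,0],[0,0,0,0,0]]]' >/dev/null
python3 - <<'E'
from h import *
import cv2
rep()
for c in('side','scene'): f=marks(c,['paddle_edge','lid_front','lid_hinge','sander','tin','block'])
cv2.imwrite("pics/s7.png",f["pixels"][:,:,::-1])
E
```

```text
ee_pos: [627.3, 103.3, 502.4]
--
ft_force: [1.0, -1.8, -2.0]
--
gripper_force: 1.1
t 17.9 tcp [627.3 103.3 502.4] tip chest [103.  -88.3 316.4] toolz [-0.001 -0.    -1.   ] yang 0.308 F [ 1.  -1.8 -2. ] w 0.7
t 19.02 tcp [ 717.4 -142.3  542.5] tip chest [-158.3  -98.3  356.5] toolz [-0.     0.001 -1.   ] yang 0.308 F [ 0.   0.4 -0.1] w 0.2
side paddle_edge []
side lid_front [(0.76, [544, 88, 348], [114, -5, 348])]
side lid_hinge [(0.82, [540, 82, 109], [110, 1, 109])]
side sander []
side tin [(0.5, [543, 85, 112], [111, -2, 112])]
side block [(0.74, [678, -268, -2], [-266, -22, -2])]
scene paddle_edge []
scene lid_front [(0.63, [541, 84, 345], [112, 0, 345])]
scene lid_hinge [(0.97, [545, 84, 110], [110, -4, 110])]
scene sander []
scene tin [(0.91, [627, 256, -1], [249, -136, -1]), (0.74, [543, 85, 217], [112, -3, 217])]
scene block [(0.78, [680, -269, -1], [-267, -24, -1])]
```

View pics/s7.png

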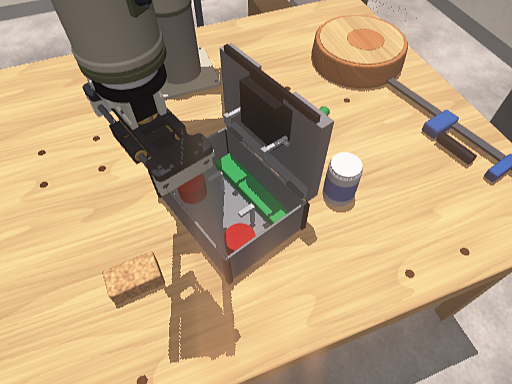

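The lid stands upright by itself, between (222,45) and (330,195). The arm is clear, and the block and tin are unmoved; the sander is hidden behind the lid, and nothing came near it.

```bash
python3 -c "
from station import *
print(sign_off())"
```

```text
the job is handed in; nothing more can be done
None
```

The job is handed in: the paddle was hooked and released the latch, and the lid stands upright by itself at about 1.57 rad. The gripper is clear and the paddle was seen sprung back when I unhooked it. The tin and block are unmoved; the sander was hidden behind the lid in the last pictures.

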